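Seat the vial block in the reading corner and hold it for the reading

ROBOT

A 7-joint arm with a two-finger parallel gripper is mounted at the origin on the work surface. World frame = base frame: x ahead of the robot, y to its left, z up, the work surface at z = 0. Lengths are in mm, angles in rad, forces in N, time in s.
With the tool pointing down it reaches from about 425 to 975 mm from the base axis. Payload 16.7 kg.
Tool frame: the origin (TCP) lies at the very end of the fingers, on their centre line; the grasp point (between the pads) lies 19 mm behind it; z points along the fingers, y is the direction in which the jaws open and shut (so a half turn about z gives the same grasp; the last joint's range is limited). The gripper opens to 85 mm and grips with 20 to 120 N. Pads are 22 mm wide; open, the fingers measure 114 mm over their backs; the gripper's body (76 mm by 85 mm) begins 54 mm behind the grasp point. The pads swing forward as they close: fully open they stand 13 mm farther back than shut.
Start: joints at [1.167, 0.426, 0.074, 1.606, -0.034, 1.111, -0.067], TCP at [170.105, -653.175, 197.002] pointing down, gripper open.
Joint ranges: [-2.85, 2.85], [-0.5, 2.14], [-1.23, 1.37], [0.21, 2.46], [-1.02, 4.16], [0.16, 2.05], [-2.73, 2.73]. Speed limits (rad/s): [1.89, 1.89, 2.39, 2.39, 3.01, 3.01, 3.01].

INTERFACE

Orientations are given as a unit quaternion [w, x, y, z].
In Python, from cell import get_state, cams, manip gives the robot as it stands. The module is installed in compiled form; this text tells all that it offers.
- The arm moves only by the shell command python3 -m handwheel 'ROWS'. ROWS is a JSON object of lists of equal length, an entry for each row: "claw": the closure in counts, from 0 (fully open) to 255 (shut); "xyz": the shift along the tool's x, y, z in m, a list of three; "yaw": the turn about the tool's z in degrees. In form: {"claw": [claw, ...], "xyz": [[tx, ty, tz], ...], "yaw": [yaw, ...]}. A call has exactly 10 rows; each row is the pose to reach, as a shift and turn from the pose commanded when the call began, along the tool's axes at that moment; what a row does not reach only later rows make up. A row lasts 1/8 s, in which the tool goes at most 62.5 mm and 10.7 degrees, less where a joint would pass 70% of its speed; a pose out of reach is approached as far as the arm can. A call with a gripper value outside its range is refused whole. The fingers move at their own pace and stop on an object; the grip force is fixed at half the most. Time passes only in rows, so rows that repeat a pose let the fingers close, or fill a call up. It gives the time, the measured TCP pose, the force and the opening at its end, in the units of the state.
- get_state(): the state, without advancing time (a new reading comes with each control period).
- cams.snapshot(name): name is "scene" or "top" or "wrist"; returns a dict with "frame" (384x512x3 uint8, red, green, blue), "K" (3x3 intrinsics, pixels), "extrinsics" (4x4, takes a point from world to camera coordinates); the wrist camera has in their place "mount" (4x4, takes a point from camera to tool coordinates, whose origin is the TCP and whose axes are the flange's). Camera axes: x right, y up, looking along -z (the intrinsics and any distortion apply to the point x, -y, -z); pixel columns grow to the right and rows downward; lengths in mm; the calibration is good to about 2 mm. A picture is of the moment at which its call begins: read the wrist's pose just before it. There is no depth.
- manip.finish_job(): hands the job in, once; it reports no verdict.
The state is a dict: "time_s": time; "qpos": joint angles; "qd": joint speeds; "tau": joint torques, N m; "ee_pos": TCP position; "tcp_rot": TCP orientation; "contact_force": force on the tool from outside, world axes, zero at the start; "moment": the same for the moment, N m; "width": finger opening in mm.
Only numpy, scipy, OpenCV 4.12 (cv2) and the standard library are available. Lean on these libraries where they do the work, as an engineer would, in place of code of your own. Each camera call takes 0.05 s, during which the arm holds its last target. There are 200 camera calls.

TASK

Flip the toggle on the switch box over to its on end, the one away from the robot, to power the reading stage. Then pick up the vial block by its upright handle, set it down flat on the stage plate and press it fully home into the corner, one long side against the side stop and one end against the end stop. Finish while still gripping the handle and pushing the block firmly against both stops; leave the flask, bottle and beaker where they stand.

Things in the scene. Friction and masses are not known exactly. Their poses are not given: they have to be found in the camera images.
- stage: Fixed slick white plastic plate 180 (x) by 150 (y) by 10 mm thick, origin at the centre of its underside, z up. Two polished steel stops on it form an inside corner at its +x, +y. A grey detector box (50 x 70, 55 mm high) stands outside, centred at stage x 117, y 15 mm. A seated block has its centre at stage x 30, y 30 mm, its long side along stage x, its underside at z = 10 mm.
- end_stop: Fixed steel bar standing on the stage across its +x end: 15 (x) by 120 (y) by 50 mm high, axes parallel to the stage's, origin at the centre of its underside (stage x = 82.5, y = 15, z = 10 mm). Its inner face lies 7.5 mm to -x of its origin (stage x = 75 mm).
- side_stop: Fixed steel bar standing on the stage along its +y side: 140 (x) by 15 (y) by 50 mm high, axes parallel to the stage's, origin at the centre of its underside (stage x = 5, y = 67.5, z = 10 mm). Its inner face lies 7.5 mm to -y of its origin (stage y = 60 mm). A firm hold is about 10 N on each stop.
- block_center (a point): Centre of the loose vial block's aluminium body, 90 (its x) by 60 (y) by 50 mm high, about 0.5 kg, on the bench at the start; this point is 25 mm above its underside. An upright black handle plate, 36 mm along x, 12 mm thick along y, rises mid-top from 25 to 75 mm above this point: grip it across its thickness. Same after a half turn.
- vial_block: The same vial block, its origin at the centre of its underside, z up. Four black vial stoppers, 16 mm across, at x = +-32, y = +-17 mm, stick up 8 mm from its top.
- switch_box: Fixed grey switch box on the bench, 80 (x) by 90 (y) by 45 mm high, origin at the centre of its underside, z up. The toggle's hinge lies along the box's y through the middle of its top (45 mm up).
- toggle (a joint): Angle of the toggle (rad), a steel stalk with a black grip 18 mm across: 0 = off, leaning 0.5 rad from upright to the box's -x; 1.0 = on, leaning 0.5 rad to the box's +x. Over-centre: its own weight (0.2 kg) throws it to either end once past upright (0.5); a push of about 1 N at the tip moves it.
- toggle_tip (a point): End of the toggle, on its axis, 62 mm from the hinge; moves with it (30 mm to -x of the hinge and 99 mm above the bench when off).
- flask: Bystander: stoppered conical flask with a blue weight ring, 84 mm across, 127 mm high; origin under its centre.
- bottle: Bystander: round bottle with a black cap, 60 mm across, 130 mm high; origin under its centre.
- beaker: Bystander: open white plastic beaker, 72 mm across, 70 mm high; origin under its centre, beyond the stage.
Not all that is in view belongs to the job. Leave any brown or green look-alike of the switch_box alone.

How it is judged (in metres and radians):
On the way, in this order (a step that is already met when the one before it is completed fails the run):
1. the toggle is on (value of joint toggle above 0.9 rad), for 0.2 s.
2. the block is lifted clear of the bench (height (world z) of block_center above 0.04 m and contact force between the fingers and vial_block above 1 N), for 0.2 s.
3. the block is pressed against both stops (contact force between vial_block and end_stop above 2 N and contact force between vial_block and side_stop above 2 N), for 0.3 s.
At the end, for the whole second after the job is handed in: Toggle on (over 0.9 rad); block on the plate (height within 4 mm), upright and square within 0.05 rad, its centre within 3 mm of the seated place, at rest, pressing more than 2 N on each of the two stops, fingers still holding it (over 2 N) (all of step 3 and value of joint toggle above 0.9 rad and contact force between the fingers and vial_block above 2 N and x of block_center in the frame of stage between 0.027 and 0.033 m and y of block_center in the frame of stage between 0.027 and 0.033 m and z of block_center in the frame of stage between 0.031 and 0.039 m and angle between the x axis of vial_block and the x axis of stage, either way round below 0.05 rad and angle between vial_block's own z axis and vertical below 0.05 rad and linear speed of vial_block below 0.01 m/s); the arm keeps its last pose, push and grip.
It fails at once if the flask, bottle or beaker was moved by more than 30 mm (distance of any of flask, bottle, beaker from where it was at the start of the episode above 0.03 m).
It fails at once if the flask, bottle or beaker was tipped (angle between any of flask, bottle, beaker's own z axis and vertical above 0.35 rad).
It also fails if it takes over 64 s, if anything falls off the work surface, if the arm or the gripper's body presses on something with over 40 N, if the wrist force passes 120 N, or if a joint passes its speed limit or range.

## Working session

There is one attempt and no reset: what is moved stays moved. The work goes in short steps, Python scripts to look and compute and a shell command to move; the robot and the scene stay as the last step left them, time stands still between calls to the robot, and variables do not carry over. Pictures are saved under pics/ and viewed, on a budget of 10 in all, crops included, one or two more only if the job needs it, and the job is handed in when it is done.

```bash
mkdir -p pics
python3 - <<'E'
from cell import get_state,cams
import cv2,numpy as np,pickle
s=get_state();print(s)
d={}
for n in("scene","top","wrist"):
    d[n]=cams.snapshot(n);cv2.imwrite(f"pics/{n}0.png",d[n]["frame"][:,:,::-1])
    print(n,{k:np.round(v,3).tolist() for k,v in d[n].items() if k!="frame"})
pickle.dump((s,d),open("d0.pkl","wb"))
E
```

```text
{'time_s': 0.0, 'qpos': array([ 1.1665262 ,  0.42675095,  0.07384606,  1.60664945, -0.03409716,
        1.11080748, -0.06710642]), 'qd': array([-0.00053583, -0.00116014, -0.00065205, -0.00081599,  0.00055768,
       -0.00053898, -0.0005198 ]), 'tau': array([-2.49825462e-04, -9.49849677e+01,  3.76137480e+00, -4.63521338e+01,
        1.94106455e-02,  1.00071559e-02,  3.52039865e-05]), 'ee_pos': array([ 169.9619768 , -652.7542945 ,  196.27912689]), 'tcp_rot': array([-6.64017921e-04,  9.91899403e-01,  1.27024072e-01, -1.36750872e-04]), 'contact_force': array([-0.3327428 , -0.47285886, -0.50041613]), 'moment': array([ 0.04737488,  0.007844  , -0.0138742 ]), 'width': 85.41899640822727}
scene {'K': [[361.762, 0.0, 259.21], [0.0, 361.762, 193.568], [0.0, 0.0, 1.0]], 'extrinsics': [[0.746, 0.665, 0.013, -396.787], [-0.354, 0.38, 0.855, 151.9], [0.563, -0.643, 0.519, -1637.958], [0.0, 0.0, 0.0, 1.0]]}
top {'K': [[352.427, 0.0, 255.861], [0.0, 352.427, 190.405], [0.0, 0.0, 1.0]], 'extrinsics': [[-0.022, -1.0, -0.015, -50.939], [0.99, -0.024, 0.136, -558.147], [-0.137, -0.011, 0.991, -1113.387], [0.0, 0.0, 0.0, 1.0]]}
wrist {'K': [[288.078, 0.0, 255.441], [0.0, 288.078, 188.231], [0.0, 0.0, 1.0]], 'mount': [[-0.0, 0.952, 0.307, 78.234], [1.0, 0.0, -0.0, -0.359], [-0.001, 0.307, -0.952, -175.669], [0.0, 0.0, 0.0, 1.0]]}
```

View pics/top0.png

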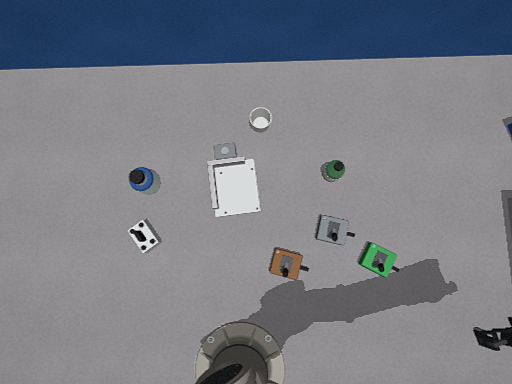

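View pics/scene0.png

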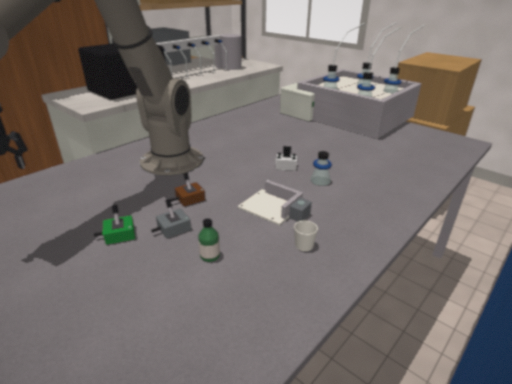

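Top view: the grey switch box is at about (333,230), with brown and green look-alikes beside it. The stage is at (235,187), with its side stop to the left and its end stop and detector at the top. The block is at (144,236), flask (142,178), bottle (335,170) and beaker (261,119). Next I'll take coarse positions from this view.

```bash
cat > h.py <<'E'
import numpy as np,cv2
from scipy.spatial.transform import Rotation as R
from cell import get_state,cams
def quat(q): return R.from_quat([q[1],q[2],q[3],q[0]]).as_matrix()
def pose(s):
    T=np.eye(4);T[:3,:3]=quat(s["tcp_rot"]);T[:3,3]=s["ee_pos"];return T
def c2w(snap,s=None):
    return pose(s)@snap["mount"] if "mount" in snap else np.linalg.inv(snap["extrinsics"])
def cast(snap,T,uv,z):
    uv=np.atleast_2d(np.float64(uv));p=np.c_[uv,np.ones(len(uv))]@np.linalg.inv(snap["K"]).T
    d=(p*[1,-1,-1])@T[:3,:3].T;o=T[:3,3]
    return o+d*((np.asarray(z)-o[2])/d[:,2])[:,None]
def proj(snap,T,P):
    P=np.atleast_2d(np.float64(P));c=(P-T[:3,3])@T[:3,:3]*[1,-1,-1]
    c=c@snap["K"].T;return c[:,:2]/c[:,2:]
def shift(s,tgt): return np.round(quat(s["tcp_rot"]).T@(np.asarray(tgt)-s["ee_pos"])/1000,4)
def yawdeg(s):
    M=quat(s["tcp_rot"]);return np.degrees(np.arctan2(M[1,0],M[0,0]))
def shot(n):
    s=get_state();p=cams.snapshot(n);return s,p,c2w(p,s)
E
python3 - <<'E'
from h import *;import pickle
s,d=pickle.load(open("d0.pkl","rb"));t=d["top"];T=c2w(t)
f=t["frame"].astype(int)
hsv=cv2.cvtColor(t["frame"],cv2.COLOR_RGB2HSV)
def rects(m,lo,name,z):
    for c in cv2.findContours(m.astype(np.uint8),0,2)[0]:
        if cv2.contourArea(c)>lo:
            r=cv2.minAreaRect(c);b=cast(t,T,cv2.boxPoints(r),z);print(name,np.round(r[0]),np.round(b[:,:2]).tolist(),np.round(b.mean(0)))
w=(hsv[...,2]>200)&(hsv[...,1]<30)
rects(w,100,"white",10)
for n,uv,z in[("box",(333,230),45),("tip",(335,237),99),("block",(144,236),50),("flask",(136,178),127),("bottle",(339,165),130),("beaker",(261,114),70)]:
    print(n,np.round(cast(t,T,uv,z)))
print(yawdeg(s),"to stage view",shift(s,[600,-250,260]))
print(proj(t,T,s["ee_pos"]))
E
```

```text
white [142. 236.] [[438.0, 367.0], [472.0, 317.0], [397.0, 264.0], [364.0, 314.0]] [418. 316.  10.]
white [234. 187.] [[655.0, 95.0], [670.0, -56.0], [492.0, -74.0], [477.0, 74.0]] [574.  10.  10.]
white [260. 122.] [[816.0, -59.0], [815.0, -107.0], [779.0, -106.0], [781.0, -58.0]] [798. -83.  10.]
box [[ 423. -307.   45.]]
tip [[ 400. -301.   99.]]
block [[417. 296.  50.]]
flask [[591. 299. 127.]]
bottle [[ 616. -318.  130.]]
beaker [[804. -86.  70.]]
14.595324285670962 to stage view [ 0.5176 -0.2815 -0.0634]
[[480.19783748 321.44410941]]
```

```bash
python3 -m handwheel '{"claw":[255,255,255,255,255,255,255,255,255,255],"xyz":[[0.03,-0.03,-0.03],[0.08,-0.07,-0.034],[0.12,-0.11,-0.034],[0.16,-0.15,-0.034],[0.2,-0.19,-0.034],[0.24,-0.22,-0.034],[0.28,-0.255,-0.034],[0.31,-0.284,-0.034],[0.312,-0.284,-0.034],[0.312,-0.284,-0.034]],"yaw":[0,0,0,0,0,0,0,0,0,0]}'
python3 - <<'E'
from h import *;import pickle
s,p,T=shot("wrist");cv2.imwrite("pics/w1.png",cv2.cvtColor(p["frame"],4));pickle.dump((s,p),open("w1.pkl","wb"));print(s["ee_pos"],yawdeg(s),s["width"])
print(proj(p,T,[[423,-307,45],[400,-301,99]]))
E
```

```text
time_s: 1.4
ee_pos: [400.2, -300.1, 230.9]
tcp_rot: [0.0, 0.992, 0.127, -0.0]
contact_force: [-0.2, -0.8, 0.6]
width: 0.4
[ 400.22561248 -300.12148848  230.94790167] 14.593990284328587 0.391749412166453
[[265.45235319 143.60182133]
 [256.35807312 170.31098373]]
```

View pics/w1.png

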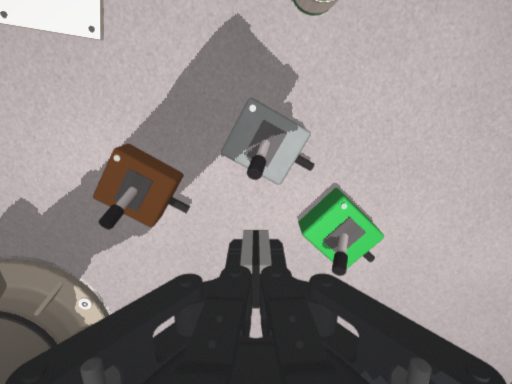

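Wrist view: the grey box's top corners are at about (251,99), (310,131), (279,184) and (222,150). The toggle leans to the lower left, with its tip at about (256,172).

Run:
```python
from h import *;import pickle
s,p=pickle.load(open("w1.pkl","rb"));T=c2w(p,s)
c=cast(p,T,[(251,99),(310,131),(279,184),(222,150)],45)[:,:2]
print(c.round(),np.linalg.norm(np.roll(c,-1,0)-c,axis=1),c.mean(0))
tip=cast(p,T,(256,171),99)[0];print(tip)
for a,b in((2,1),(3,0)): d=c[b]-c[a];print(np.degrees(np.arctan2(d[1],d[0])))
for a,b in((1,0),(2,3)): d=c[b]-c[a];print(np.degrees(np.arctan2(d[1],d[0])))
```

```text
[[ 470. -276.]
 [ 452. -356.]
 [ 376. -338.]
 [ 401. -256.]] [82.21638828 77.9060114  85.9476217  71.8622854 ] [ 424.96987212 -306.65250799]
[ 399.14471675 -300.81597259   99.        ]
-13.525129157211195
-16.380650572817068
77.13406307020634
73.01488042611962
```

```bash
python3 -m handwheel '{"claw":[255,255,255,255,255,255,255,255,255,255],"xyz":[[-0.02,-0.012,0],[-0.043,-0.024,0],[-0.043,-0.024,0.03],[-0.043,-0.024,0.06],[-0.043,-0.024,0.09],[-0.043,-0.024,0.12],[-0.043,-0.024,0.14],[-0.043,-0.024,0.149],[-0.043,-0.024,0.149],[-0.043,-0.024,0.149]],"yaw":[10,20,30,30,30,30,30,30,30,30]}'
python3 - <<'E'
from h import *
s=get_state();print(s["ee_pos"],yawdeg(s),"to hinge",shift(s,[425,-307,82]),shift(s,[398,-300,82]))
E
```

```text
time_s: 2.7
ee_pos: [353.1, -287.8, 82.8]
tcp_rot: [0.0, 0.991, -0.134, 0.0]
contact_force: [-0.2, -0.5, 0.3]
width: -0.1
[ 353.09727094 -287.82606383   82.76838915] -15.428496071099504 to hinge [ 0.0744 -0.0006  0.0008] [ 0.0465 -0.0002  0.0008]
```

```bash
python3 -m handwheel '{"claw":[255,255,255,255,255,255,255,255,255,255],"xyz":[[0.015,0,0],[0.028,0,0],[0.038,0,0],[0.048,0,0],[0.058,0,0],[0.067,0,0],[0.074,0,0],[0.074,0,0],[0.05,0,0],[0.02,0,-0.03]],"yaw":[0,0,0,0,0,0,0,0,0,0]}'
python3 -m handwheel '{"claw":[100,0,0,0,0,0,0,0,0,0],"xyz":[[0,0,-0.06],[0,0,-0.12],[0,0,-0.14],[0,0,-0.14],[0,0,-0.14],[0,0,-0.14],[0,0,-0.14],[0,0,-0.14],[0,0,-0.14],[0,0,-0.14]],"yaw":[0,0,0,0,0,0,0,0,0,0]}'
python3 - <<'E'
from h import *;import pickle
s,p,T=shot("wrist");cv2.imwrite("pics/w2.png",cv2.cvtColor(p["frame"],4));pickle.dump((s,p),open("w2.pkl","wb"));print(s["ee_pos"],yawdeg(s),s["width"])
print("off/on tip px",proj(p,T,[[396,-299,99],[454,-315,99]]))
E
```

```text
time_s: 3.95
ee_pos: [370.3, -291.6, 110.8]
tcp_rot: [-0.001, 0.991, -0.134, -0.002]
contact_force: [-1.0, -0.0, 0.5]
width: -0.6
time_s: 5.2
ee_pos: [372.1, -292.7, 252.0]
tcp_rot: [-0.0, 0.991, -0.134, -0.0]
contact_force: [0.2, -0.3, 0.8]
width: 85.7
[ 372.07956051 -292.65081357  251.96770244] -15.403371039669015 85.70432900301779
off/on tip px [[255.14696147 144.35005413]
 [255.13616808  88.64372696]]
```

View pics/w2.png

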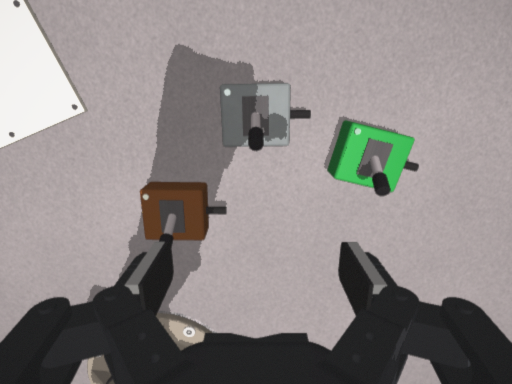

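The toggle tip is still at (256,145), which is the predicted off position, so the sweep didn't carry it past upright. I'll repeat it, hold at the far end and read the force there.

```bash
python3 -m handwheel '{"claw":[255,255,255,255,255,255,255,255,255,255],"xyz":[[-0.01,0,0],[-0.02,0,0.03],[-0.02,0,0.07],[-0.02,0,0.11],[-0.02,0,0.14],[-0.02,0,0.16],[-0.02,0,0.17],[-0.02,0,0.17],[-0.02,0,0.17],[-0.02,0,0.17]],"yaw":[0,0,0,0,0,0,0,0,0,0]}'
python3 -m handwheel '{"claw":[255,255,255,255,255,255,255,255,255,255],"xyz":[[0.015,0,0],[0.028,0,0],[0.038,0,0],[0.048,0,0],[0.058,0,0],[0.067,0,0],[0.074,0,0],[0.074,0,0],[0.074,0,0],[0.074,0,0]],"yaw":[0,0,0,0,0,0,0,0,0,0]}'
python3 - <<'E'
from h import *;import pickle
s,p,T=shot("wrist");cv2.imwrite("pics/w3.png",cv2.cvtColor(p["frame"],4));print(s["ee_pos"],s["contact_force"],shift(s,[425,-307,82]))
E
```

```text
time_s: 6.5
ee_pos: [353.2, -287.6, 82.7]
tcp_rot: [0.0, 0.991, -0.134, 0.001]
contact_force: [-0.2, 1.0, 0.2]
width: -0.0
time_s: 7.75
ee_pos: [423.8, -307.0, 82.1]
tcp_rot: [-0.0, 0.991, -0.134, -0.0]
contact_force: [0.6, 1.0, 0.6]
width: -0.3
[ 423.84101509 -306.96902482   82.06260528] [0.58983641 0.99662267 0.63394666] [ 0.0011 -0.0003  0.0001]
```

View pics/w3.png

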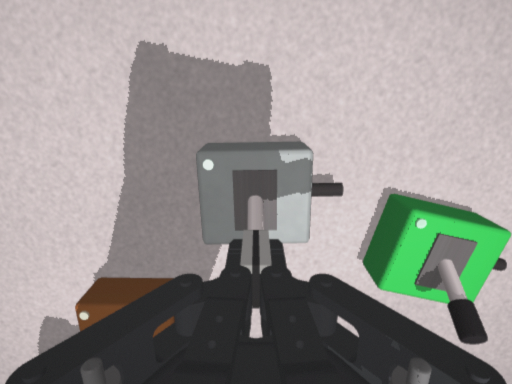

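The toggle still leans toward the robot, and the fingers seem to have passed over it. In the wrist view the fingertips look higher than the reported TCP, so I'll check that in the scene camera.

Run:
```python
from h import *
s,p,T=shot("scene");q=proj(p,T,[s["ee_pos"],s["ee_pos"]+[0,0,39],[425,-307,45],[396,-299,99]]);print(q.round(1))
f=cv2.cvtColor(p["frame"],4);x0,y0=130,160
g=cv2.resize(f[y0:y0+90,x0:x0+110],None,fx=6,fy=6,interpolation=cv2.INTER_CUBIC)
for (u,v),c in zip(q,[(0,0,255),(0,255,255),(255,0,0),(255,0,255)]): cv2.circle(g,(int((u-x0)*6+3),int((v-y0)*6+3)),4,c,1)
cv2.imwrite("pics/s4.png",g)
```

```text
[[170.8 207.5]
 [169.3 197.2]
 [172.2 217.2]
 [166.9 198.9]]
```

View pics/s4.png

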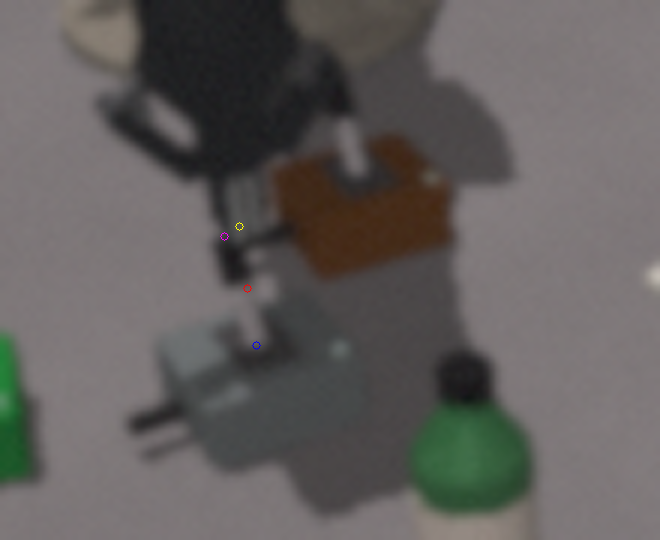

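The scene crop agrees with the wrist view: the fingers end near the yellow mark (about 39 mm above the reported TCP), and the toggle is still off. I'll sweep lower, at TCP z = 50. That works whether the tips are at the TCP or about 39 mm above it.

```bash
python3 -m handwheel '{"claw":[255,255,255,255,255,255,255,255,255,255],"xyz":[[0,0,-0.03],[-0.01,0,-0.05],[-0.04,0,-0.05],[-0.07,0,-0.05],[-0.08,0,-0.04],[-0.08,0,-0.01],[-0.08,0,0.02],[-0.08,0,0.032],[-0.08,0,0.032],[-0.08,0,0.032]],"yaw":[0,0,0,0,0,0,0,0,0,0]}'
python3 -m handwheel '{"claw":[255,255,255,255,255,255,255,255,255,255],"xyz":[[0.012,0,0],[0.024,0,0],[0.034,0,0],[0.042,0,0],[0.05,0,0],[0.058,0,0],[0.065,0,0],[0.07,0,0],[0.07,0,0],[0.07,0,0]],"yaw":[0,0,0,0,0,0,0,0,0,0]}'
python3 - <<'E'
from h import *;import pickle
s,p,T=shot("wrist");cv2.imwrite("pics/w5.png",cv2.cvtColor(p["frame"],4));print(s["ee_pos"],s["contact_force"],shift(s,[425,-307,50]))
E
```

```text
time_s: 9.1
ee_pos: [347.6, -286.1, 50.8]
tcp_rot: [0.0, 0.991, -0.134, 0.0]
contact_force: [0.8, 0.9, 0.0]
width: -0.3
time_s: 10.35
ee_pos: [414.3, -304.3, 50.0]
tcp_rot: [-0.0, 0.991, -0.134, -0.0]
contact_force: [0.1, -1.2, -0.8]
width: 0.1
[ 414.26168119 -304.28265776   49.98882173] [ 0.10762477 -1.20932498 -0.84448175] [ 0.0111 -0.0002 -0.    ]
```

View pics/w5.png

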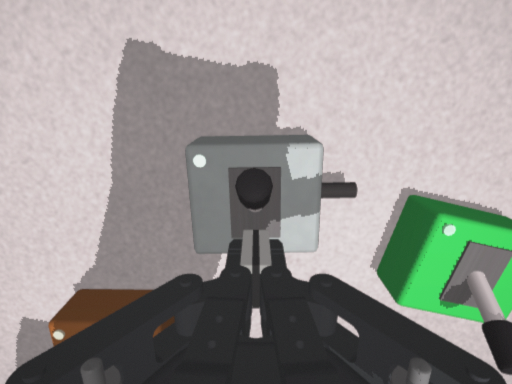

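The toggle grip is now at (254,187), facing the camera and leaning away from the robot. That is close to the predicted on-position row of 180–186. It also shows the real fingertips sit about 37 mm behind the reported TCP point. Next I'll travel to the block on an arc.

```bash
python3 -m handwheel '{"claw":[255,255,255,255,200,100,0,0,0,0],"xyz":[[-0.015,0,0],[-0.02,0,-0.04],[-0.02,0,-0.10],[-0.02,-0.02,-0.15],[0,-0.07,-0.18],[0.01,-0.12,-0.18],[0.015,-0.17,-0.18],[0.02,-0.22,-0.18],[0.021,-0.27,-0.18],[0.021,-0.321,-0.18]],"yaw":[0,0,0,-8,-16,-24,-32,-40,-45,-50]}'
python3 - <<'E'
from h import *
s=get_state();print(s["ee_pos"],yawdeg(s),s["qpos"].round(2),shift(s,[400,285,230]))
E
```

```text
time_s: 11.65
ee_pos: [519.2, 0.5, 229.9]
tcp_rot: [0.0, 0.954, 0.298, -0.0]
contact_force: [1.2, -1.2, -0.1]
width: 85.3
[5.19237319e+02 4.88711014e-01 2.29865665e+02] 34.72716374555641 [ 0.3   0.17 -0.47  1.89  0.09  1.1  -1.17] [ 6.410e-02 -3.018e-01 -3.000e-04]
```

```bash
python3 -m handwheel '{"claw":[0,0,0,0,0,0,0,0,0,0],"xyz":[[0.02,-0.04,0],[0.03,-0.085,0],[0.04,-0.13,0],[0.05,-0.175,0],[0.056,-0.215,0],[0.06,-0.25,0],[0.063,-0.28,0],[0.064,-0.302,0],[0.064,-0.302,0],[0.064,-0.302,0]],"yaw":[0,0,0,0,0,0,0,0,0,0]}'
python3 - <<'E'
from h import *;import pickle
s,p,T=shot("wrist");cv2.imwrite("pics/w6.png",cv2.cvtColor(p["frame"],4));pickle.dump((s,p),open("w6.pkl","wb"));print(s["ee_pos"],yawdeg(s),s["qpos"].round(2))
E
```

```text
time_s: 12.9
ee_pos: [401.3, 283.3, 229.8]
tcp_rot: [0.0, 0.955, 0.297, -0.0]
contact_force: [-0.0, -0.1, 0.1]
width: 85.2
[401.27812033 283.33348666 229.8251983 ] 34.559013522285134 [-0.1   0.15 -0.7   1.93  0.11  1.1  -1.81]
```

View pics/w6.png

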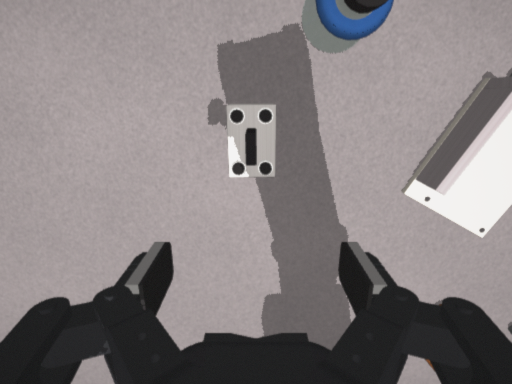

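The block appears at (227–275, 104–177), nearly aligned with the tool, with its handle at (251,147). I'll measure it from the stopper blobs.

Run:
```python
from h import *;import pickle
s,p=pickle.load(open("w6.pkl","rb"));T=c2w(p,s)
g=cv2.cvtColor(p["frame"],cv2.COLOR_RGB2GRAY)
m=(g<50).astype(np.uint8);m[:,:220]=0;m[:,285:]=0;m[185:]=0;m[:98]=0
n,l,st,ce=cv2.connectedComponentsWithStats(m)
P=[]
for i in range(1,n):
    if st[i,4]>30: print(st[i],ce[i].round(1)); P.append((st[i,4],ce[i]))
stp=np.array([c for a,c in P if a<250]);w=cast(p,T,stp,58)[:,:2];print(w.round(1),w.mean(0))
c,(a,b),ang=cv2.minAreaRect(np.float32(w));print(c,a,b,ang)
# handle top centre from its rectangle: bottom/top ends
for z in(100,):print("handle",cast(p,T,[(251,128),(251,165)],z).round(1))
cen=np.r_[w.mean(0),20];print("shift",shift(s,cen))
# stage plate corners (z=10) visible
print(cast(p,T,[(404,190),(482,237)],10).round())
```

```text
[231 111  11  11  92] [236.4 115.7]
[260 110  11  11  92] [265.  115.3]
[246 129  10  36 324] [250.5 146.8]
[260 163  11  11  82] [265.1 167.8]
[[434.1 333.4]
 [453.5 305.9]
 [401.9 269.5]] [429.81961569 302.92372494]
(417.9951171875, 301.3984069824219) 63.21365737915039 33.570106506347656 35.2615852355957
handle [[436.1 313.3 100. ]
 [403.4 291.  100. ]]
shift [ 3.470e-02 -1.000e-04  2.098e-01]
[[480.  77.  10.]
 [492. -74.  10.]]
```

```bash
python3 -m handwheel '{"claw":[0,0,0,0,0,0,0,0,0,0],"xyz":[[0.015,-0.003,0.02],[0.024,-0.005,0.05],[0.024,-0.005,0.09],[0.024,-0.005,0.13],[0.024,-0.005,0.16],[0.024,-0.005,0.185],[0.024,-0.005,0.205],[0.024,-0.005,0.205],[0.024,-0.005,0.205],[0.024,-0.005,0.205]],"yaw":[-0.7,-0.7,-0.7,-0.7,-0.7,-0.7,-0.7,-0.7,-0.7,-0.7]}'
python3 -m handwheel '{"claw":[80,150,210,255,255,255,255,255,255,255],"xyz":[[0,0,0],[0,0,0],[0,0,0],[0,0,0],[0,0,0],[0,0,0],[0,0,0],[0,0,0],[0,0,0],[0,0,0]],"yaw":[0,0,0,0,0,0,0,0,0,0]}'
```

```text
time_s: 14.2
ee_pos: [418.7, 302.5, 26.0]
tcp_rot: [-0.0, 0.953, 0.303, 0.001]
contact_force: [0.5, 1.0, -0.1]
width: 85.2
time_s: 15.45
ee_pos: [418.2, 302.2, 25.0]
tcp_rot: [0.0, 0.953, 0.303, -0.0]
contact_force: [1.0, -1.2, -1.8]
width: 11.1
```

The grip opening is 11.1 mm and the handle is 12 mm, so the handle is held. Next I'll lift and carry the block to where the wrist camera sees the stage.

```bash
python3 -m handwheel '{"claw":[255,255,255,255,255,255,255,255,255,255],"xyz":[[0,0,-0.015],[0,0,-0.035],[0,0,-0.06],[0,0,-0.09],[0,0,-0.12],[0,0,-0.15],[-0.01,0.02,-0.18],[-0.025,0.05,-0.2],[-0.04,0.08,-0.205],[-0.055,0.11,-0.205]],"yaw":[0,0,0,0,0,0,5,10,15,20]}'
python3 -m handwheel '{"claw":[255,255,255,255,255,255,255,255,255,255],"xyz":[[-0.005,0.03,0],[-0.01,0.06,0],[-0.014,0.09,0],[-0.018,0.12,0],[-0.02,0.14,0],[-0.021,0.155,0],[-0.021,0.165,0],[-0.021,0.17,0],[-0.021,0.173,0],[-0.021,0.173,0]],"yaw":[3,6,9,9,9,9,9,9,9,9]}'
python3 - <<'E'
from h import *;import pickle
s,p,T=shot("wrist");cv2.imwrite("pics/w7.png",cv2.cvtColor(p["frame"],4));pickle.dump((s,p),open("w7.pkl","wb"));print(s["ee_pos"],yawdeg(s),s["qpos"].round(2),s["contact_force"],s["width"])
E
```

```text
time_s: 16.7
ee_pos: [436.7, 180.1, 232.0]
tcp_rot: [-0.0, 0.991, 0.132, 0.001]
contact_force: [0.0, 0.2, -6.0]
width: 11.3
time_s: 17.95
ee_pos: [462.2, 8.5, 230.0]
tcp_rot: [-0.0, 0.998, 0.055, -0.0]
contact_force: [0.4, -0.2, -5.1]
width: 11.2
[462.22026335   8.53678773 230.01846303] 6.318797496209785 [ 0.26  0.07 -0.43  2.    0.03  1.08 -1.65] [ 0.38118851 -0.22944884 -5.07541211] 11.160223859620547
```

View pics/w7.png

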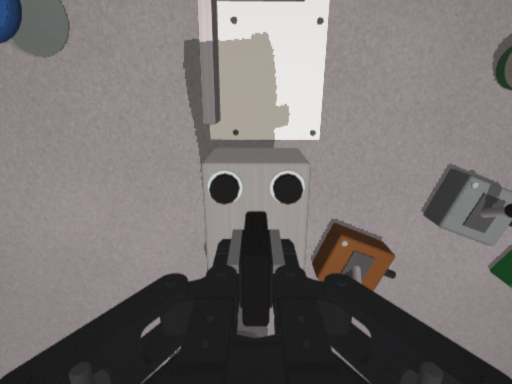

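The block is held square, with the stoppers at (224,188) and (288,188). The stage's near corners are at (210,138) and (319,139). The side stop runs down the left at columns 198–215, and the end stop is along row 0. I'll fit the plate edges.

Run:
```python
from h import *;import pickle
s,p=pickle.load(open("w7.pkl","rb"));T=c2w(p,s)
g=cv2.cvtColor(p["frame"],cv2.COLOR_RGB2GRAY).astype(float)
def edge(v,sgn):
    d=np.gradient(cv2.GaussianBlur(v.reshape(1,-1),(5,1),1).ravel())*sgn;i=np.argmax(d)
    if 0<i<len(d)-1:
        a,b,c=d[i-1:i+2];i=i+.5*(a-c)/(a-2*b+c)
    return i
R_=np.array([(310+edge(g[r,310:340],-1),r) for r in range(10,130)])
B=np.array([(c,128+edge(g[128:150,c],-1)) for c in range(222,316)])
def line(uv,z):
    w=cast(p,T,uv,z)[:,:2].astype(np.float32)
    x=cv2.fitLine(w,cv2.DIST_HUBER,0,.01,.01).ravel()
    r=(w-x[2:])@np.array([-x[1],x[0]]);return x,np.abs(r).mean()
(lr,e1),(lb,e2)=line(R_,10),line(B,10)
a1=np.degrees(np.arctan(lr[1]/lr[0]));a2=np.degrees(np.arctan(-lb[0]/lb[1]));print("yaw",a1,a2,e1,e2)
A=np.array([[lr[0],-lb[0]],[lr[1],-lb[1]]]);t=np.linalg.solve(A,lb[2:]-lr[2:]);c=lr[2:]+t[0]*lr[:2]
th=np.radians(a1);ux=np.array([np.cos(th),np.sin(th)]);uy=np.array([-ux[1],ux[0]])
print("corner",c); o=c+90*ux+75*uy;print("stage origin",o,"seat",o+30*ux+30*uy)
np.save("stage.npy",np.r_[o,th])
st=lambda x,y,z:np.r_[o+x*ux+y*uy,z]
print("px of: +y-x plate corner, side stop inner bottom ends/top ends, endstop inner top",proj(p,T,[st(-90,75,10),st(-65,60,10),st(75,60,10),st(-65,60,60),st(-65,75,60),st(75,60,60),st(75,-45,60)]).round(1))
m=(g<45).astype(np.uint8);n,l,S,C=cv2.connectedComponentsWithStats(m[165:210,195:315])
C=C[[i for i in range(n) if 300<S[i,4]<1200]]+[195,165];print(C)
M=pose(s)
for z in(258,263,268):
    w=cast(p,T,C,z);q=(w-M[:3,3])@M[:3,:3];print(z,q.round(1).tolist())
t=pickle.load(open("d0.pkl","rb"))[1]["top"];print("top px",proj(t,c2w(t),[st(-90,-75,10),st(90,-75,10),st(-90,75,10),st(75,60,60)]).round(1))
```

```text
yaw 5.8995724 6.224287 0.8093277 1.4316219
corner [492.234   -75.35918]
stage origin [574.04846    8.494255] seat [600.806     41.418915]
px of: +y-x plate corner, side stop inner bottom ends/top ends, endstop inner top [[209.2 138.6]
 [219.6 120. ]
 [216.   -0.4]
 [214.6 123.5]
 [201.8 123.4]
 [209.6 -15.8]
 [311.9 -14.9]]
[[223.92647059 188.4754902 ]
 [287.48292683 188.57723577]]
258 [[30.4, -17.2, -28.0], [30.3, 17.0, -28.0]]
263 [[32.0, -16.6, -33.0], [31.9, 16.5, -33.0]]
268 [[33.6, -16.1, -38.0], [33.5, 15.9, -38.0]]
top px [[259.9 210.7]
 [253.2 158.1]
 [215.1 216.4]
 [212.1 164.3]]
```

The stage fit is consistent: yaw 6.0°, and the stop edges re-project where they appear in the image. The block is centred in the tool. Next I'll lower it onto the plate about 20 mm off the end stop and 15 mm off the side stop.

```bash
python3 -m handwheel '{"claw":[255,255,255,255,255,255,255,255,255,255],"xyz":[[0.025,-0.001,0],[0.055,-0.002,0.01],[0.085,-0.003,0.03],[0.11,-0.003,0.06],[0.121,-0.003,0.09],[0.121,-0.003,0.12],[0.121,-0.003,0.15],[0.121,-0.003,0.175],[0.121,-0.003,0.185],[0.121,-0.003,0.185]],"yaw":[0.3,0.3,0.3,0.3,0.3,0.3,0.3,0.3,0.3,0.3]}'
python3 -m handwheel '{"claw":[255,255,255,255,255,255,255,255,255,255],"xyz":[[0,0,0],[0,0,0.002],[0,0,0.004],[0,0,0.006],[0,0,0.0075],[0,0,0.009],[0,0,0.0095],[0,0,0.01],[0,0,0.01],[0,0,0.01]],"yaw":[0,0,0,0,0,0,0,0,0,0]}'
python3 - <<'E'
from h import *
s=get_state();x,y,t=np.load("stage.npy");d=s["ee_pos"][:2]-[x,y];c,n=np.cos(t),np.sin(t)
print(s["ee_pos"],"stage xy",c*d[0]+n*d[1],-n*d[0]+c*d[1],yawdeg(s)-np.degrees(t),s["contact_force"],s["moment"],s["width"])
E
```

```text
time_s: 19.25
ee_pos: [582.0, 24.8, 44.9]
tcp_rot: [-0.0, 0.999, 0.052, -0.0]
contact_force: [0.1, -0.7, -4.6]
width: 11.1
time_s: 20.5
ee_pos: [582.2, 24.6, 35.1]
tcp_rot: [-0.0, 0.999, 0.052, 0.0]
contact_force: [-0.2, 1.2, -5.0]
width: 11.6
[582.21889396  24.5508714   35.10418582] stage xy 9.777539302742346 15.131775105986808 0.09475311734852276 [-0.24235705  1.18920276 -4.96830011] [ 0.06242859 -0.04000733  0.01484223] 11.637976788807759
```

```bash
python3 -m handwheel '{"claw":[255,255,255,255,255,255,255,255,255,255],"xyz":[[0,0,0.0005],[0,0,0.001],[0,0,0.001],[0,0,0.001],[0,0,0.001],[0,0,0.001],[0,0,0.001],[0,0,0.001],[0,0,0.001],[0,0,0.001]],"yaw":[0,0,0,0,0,0,0,0,0,0]}'
python3 -m handwheel '{"claw":[255,255,255,255,255,255,255,255,255,255],"xyz":[[0,0,0.0005],[0,0,0.001],[0,0,0.001],[0,0,0.001],[0,0,0.001],[0,0,0.001],[0,0,0.001],[0,0,0.001],[0,0,0.001],[0,0,0.001]],"yaw":[0,0,0,0,0,0,0,0,0,0]}'
```

```text
time_s: 21.75
ee_pos: [582.8, 24.6, 35.0]
tcp_rot: [0.0, 0.999, 0.052, 0.001]
contact_force: [-3.2, -0.8, 9.7]
width: 11.1
time_s: 23.0
ee_pos: [583.4, 24.7, 34.9]
tcp_rot: [0.0, 0.999, 0.052, 0.001]
contact_force: [-6.5, -1.2, 23.9]
width: 11.5
```

The block is down on the plate, touching at z = 35.0 as expected, with a stiffness of about 14 N/mm. I'll ease off the downward force and slide it toward the corner.

```bash
python3 -m handwheel '{"claw":[255,255,255,255,255,255,255,255,255,255],"xyz":[[0,0,-0.0012],[0.003,-0.002,-0.0012],[0.006,-0.004,-0.0012],[0.009,-0.006,-0.0012],[0.012,-0.008,-0.0012],[0.014,-0.010,-0.0012],[0.016,-0.011,-0.0012],[0.017,-0.012,-0.0012],[0.017,-0.012,-0.0012],[0.017,-0.012,-0.0012]],"yaw":[0,0,0,0,0,0,0,0,0,0]}'
cat > st.py <<'E'
from h import *
s=get_state();x,y,t=np.load("stage.npy");d=s["ee_pos"][:2]-[x,y];c,n=np.cos(t),np.sin(t);f=s["contact_force"]
print("z",s["ee_pos"][2],"stage xy",c*d[0]+n*d[1],-n*d[0]+c*d[1],"yaw",yawdeg(s)-np.degrees(t),"F stage",c*f[0]+n*f[1],-n*f[0]+c*f[1],f[2],"M",s["moment"],s["width"],s["time_s"])
E
python3 st.py
```

```text
time_s: 24.25
ee_pos: [598.6, 38.1, 35.0]
tcp_rot: [0.0, 0.999, 0.052, 0.001]
contact_force: [-1.3, -2.4, 8.0]
width: 11.4
z 34.9790300942583 stage xy 27.46652732782351 26.97083160221497 yaw 0.08246182802171287 F stage -1.5252316576995106 -2.2702051281026336 7.981981438577344 M [-0.14570277  0.18697013  0.03113323] 11.356601276962163 24.25
```

```bash
python3 -m handwheel '{"claw":[255,255,255,255,255,255,255,255,255,255],"xyz":[[0.0005,-0.0005,0],[0.001,-0.001,0],[0.0015,-0.0015,0],[0.002,-0.002,0],[0.0025,-0.0025,0],[0.003,-0.003,0],[0.003,-0.003,0],[0.003,-0.003,0],[0.003,-0.003,0],[0.003,-0.003,0]],"yaw":[0,0,0,0,0,0,0,0,0,0]}'; python3 st.py
```

```text
time_s: 25.5
ee_pos: [601.0, 40.9, 35.0]
tcp_rot: [0.0, 0.999, 0.052, 0.0]
contact_force: [-3.3, -4.1, 12.0]
width: 11.4
z 35.003190530714285 stage xy 30.132100652878805 29.485731741015197 yaw 0.06275256377516492 F stage -3.6559970903943566 -3.713397857449161 11.978329548446887 M [-0.51245801  0.59895585  0.04582923] 11.395027868517834 25.5
```

```bash
python3 -m handwheel '{"claw":[255,255,255,255,255,255,255,255,255,255],"xyz":[[0.0005,-0.0005,0],[0.001,-0.001,0],[0.001,-0.001,0],[0.001,-0.001,0],[0.001,-0.001,0],[0.001,-0.001,0],[0.001,-0.001,0],[0.001,-0.001,0],[0.001,-0.001,0],[0.001,-0.001,0]],"yaw":[0,0,0,0,0,0,0,0,0,0]}'; python3 st.py
```

```text
time_s: 26.75
ee_pos: [601.6, 41.0, 35.0]
tcp_rot: [0.001, 0.999, 0.052, 0.0]
contact_force: [-5.5, -7.8, 14.7]
width: 11.2
z 34.99820052827593 stage xy 30.783488542899434 29.523256559855852 yaw 0.02818558285726347 F stage -6.237798845408688 -7.217243863485722 14.74704915961019 M [-1.51478073  0.97328584  0.07738358] 11.228882644779093 26.75
```

```bash
python3 -m handwheel '{"claw":[255,255,255,255,255,255,255,255,255,255],"xyz":[[0.0005,-0.0002,-0.0002],[0.001,-0.0005,-0.0003],[0.001,-0.0005,-0.0003],[0.001,-0.0005,-0.0003],[0.001,-0.0005,-0.0003],[0.001,-0.0005,-0.0003],[0.001,-0.0005,-0.0003],[0.001,-0.0005,-0.0003],[0.001,-0.0005,-0.0003],[0.001,-0.0005,-0.0003]],"yaw":[0,0,0,0,0,0,0,0,0,0]}'; python3 st.py
```

```text
time_s: 28.0
ee_pos: [601.7, 41.0, 35.0]
tcp_rot: [0.001, 0.999, 0.052, -0.001]
contact_force: [-10.7, -10.9, 15.9]
width: 11.2
z 35.045037671218736 stage xy 30.82131166035318 29.517116544935813 yaw 0.0074952111662680565 F stage -11.769049504294454 -9.747072566124915 15.879381994785488 M [-1.89290716  1.81109539  0.1140515 ] 11.230181206575805 28.0
```

Both axes have stopped moving while the force rises to about 12 N and 10 N. I'll add a touch more y push and then check everything in one composite picture.

```bash
python3 -m handwheel '{"claw":[255,255,255,255,255,255,255,255,255,255],"xyz":[[0,-0.0002,0],[0.0001,-0.0004,0],[0.0001,-0.0004,0],[0.0001,-0.0004,0],[0.0001,-0.0004,0],[0.0001,-0.0004,0],[0.0001,-0.0004,0],[0.0001,-0.0004,0],[0.0001,-0.0004,0],[0.0001,-0.0004,0]],"yaw":[0,0,0,0,0,0,0,0,0,0]}'; python3 st.py
python3 - <<'E'
from h import *
s,p,T=shot("wrist");_,t,Tt=shot("top")
print("tip px top off/on",proj(t,Tt,[[396,-299,99],[454,-315,99]]).round(1))
a=cv2.cvtColor(p["frame"],4);b=cv2.cvtColor(t["frame"],4)
b1=cv2.resize(b[205:255,308:358],(288,288),interpolation=cv2.INTER_CUBIC);b2=cv2.resize(b[110:254,120:264],(288,288),interpolation=cv2.INTER_CUBIC)
o=np.zeros((576,800,3),np.uint8);o[:384,:512]=a;o[:288,512:]=b1;o[288:,512:]=b2;cv2.imwrite("pics/f8.png",o)
g=cv2.cvtColor(p["frame"],cv2.COLOR_RGB2GRAY)[165:210,195:315]
n,l,S,C=cv2.connectedComponentsWithStats((g<45).astype(np.uint8));print([(C[i]+[195,165]).round(1).tolist()+[S[i,4]] for i in range(n) if 300<S[i,4]<1200])
E
```

```text
time_s: 29.25
ee_pos: [601.6, 41.0, 35.0]
tcp_rot: [0.001, 0.999, 0.051, -0.001]
contact_force: [-10.7, -13.7, 16.6]
width: 11.5
z 35.03227564608386 stage xy 30.77683424504827 29.50112280702734 yaw -0.00979849921973397 F stage -12.097938811003813 -12.571835735670593 16.631020417004247 M [-2.26799521  1.93531538  0.10467582] 11.500922991648759 29.25
tip px top off/on [[334.5 238.5]
 [338.7 219.1]]
[[223.8, 188.6, np.int32(596)], [287.3, 188.5, np.int32(593)]]
```

View pics/f8.png

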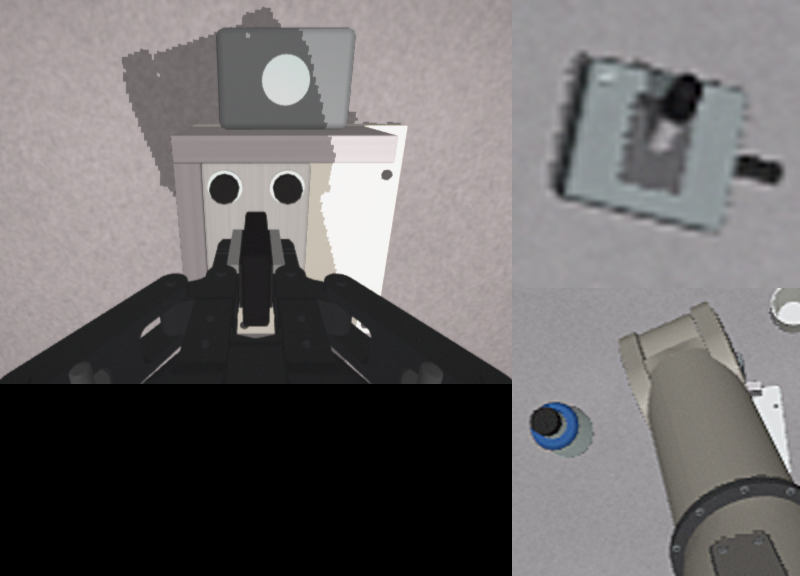

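The wrist view shows the block flush in the corner against both stops. The stoppers are still at (224,188.6) and (287,188.5), the same as when carried, so nothing slipped or tilted. The top crop puts the toggle grip at about (338,222), which is the on end (predicted 338.7, 219). I'm handing in.

```bash
python3 -c "from cell import manip;print(manip.finish_job())"; python3 st.py
```

```text
the job is handed in; nothing more can be done
None
the job is handed in; nothing more can be done
```

The toggle is on, and the vial block is seated in the corner of the stage with the gripper still holding and pushing it. I handed the job in at about 29 s of the 64 s allowed; no verdict comes back.

- **Toggle:** My first two sweeps passed over it without moving it. The images put the real fingertips about 37 mm behind the reported TCP point, which disagrees with the description. A third sweep at TCP z = 50 mm flipped it. The last top view shows the grip at about (338, 222) px, against a predicted on position of (338.7, 219.1).
- **Block:** I gripped the handle at about 11 mm opening, carried the block over with no slip visible in the pictures, and set it flat on the plate, touching at z = 35 mm as expected.
- **Last check:**
  - **Position:** The TCP was at stage x 30.8, y 29.5 mm (target 30, 30), within 0.1° of square. The stoppers sit at the same place in the wrist picture as when carried, so the block had not shifted in the grip.
  - **Forces:** The tool read about 12 N toward the end stop, 12.6 N toward the side stop and 17 N downward. These come from the wrist, so plate friction is included and the stop forces themselves may be slightly lower.
- **Bystanders:** Nothing touched the flask, bottle or beaker as far as I can tell. The last picture shows the flask and part of the beaker standing, but I did not re-measure any of the three.

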